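# Put the rice paddle away in the latched utensil case

### The arm

A 7-joint arm with a two-finger parallel gripper is mounted at the origin on the work surface. World frame = base frame: x ahead of the robot, y to its left, z up, the work surface at z = 0. Lengths are in m, angles in rad, forces in N, time in s.
With the tool pointing down it reaches from about 0.425 to 0.8 m from the base axis. Payload 8.3 kg.
Tool frame: the origin (TCP) lies midway between the tips of the shut fingers; the grasp point (between the pads) lies 19 mm behind it; z points along the fingers, y is the line along which they close (so a half turn about z gives the same grasp; the last joint's range is limited). The gripper opens to 85 mm and grips with 20 to 120 N. Pads are 22 mm wide; open, the fingers measure 114 mm over their backs; the gripper's body (76 mm by 85 mm) begins 54 mm behind the grasp point. The pads swing forward as they close: fully open they stand 13 mm farther back than shut.
Start: joints at [1.094, 0.383, 0.016, 1.37, -0.006, 1.388, -0.046], TCP at [0.251, -0.572, 0.231] pointing down, gripper open.
Joint ranges: [-2.95, 2.95], [-0.25, 2.06], [-1.52, 1.56], [0.18, 2.33], [-1.44, 4.58], [0.02, 2.06], [-3.01, 3.01]. Speed limits (rad/s): [2.39, 2.39, 3.01, 3.01, 3.14, 3.14, 3.14].

### API

Orientations are given as a unit quaternion [w, x, y, z].
In Python, from bench import arm, viewer gives the robot as it stands. The module is installed in compiled form; this text tells all that it offers.
- The arm moves only by the tool send_rows, never from a script. Its argument "plan" is a list of rows, each a list of 7 numbers: the shift along the tool's x, y, z normalised to -1 to 1, where 1 is 0.2 m, then the turn, a rotation vector about the tool's x, y, z normalised to -1 to 1, where 1 is 180 degrees, then the closure, from -1 (fully open) to 1 (shut). In form: [[x, y, z, ax, ay, az, claw], ...]. A call has 1 to 20 rows; each row is the pose to reach, as a shift and turn from the pose commanded when the call began, along the tool's axes at that moment, turning the shorter way round; what a row does not reach only later rows make up. A row lasts 1/10 s, in which the tool goes at most 50 mm and 8.59 degrees, less where a joint would pass 70% of its speed; a pose out of reach is approached as far as the arm can. A call with a number of a shift or a turn outside -1 to 1 is refused whole. A call with a gripper value outside its range is refused whole. The fingers move at their own pace and stop on an object; "squeeze" is the grip in N (left out, the last holds). Time passes only in rows, so rows that repeat a pose let the fingers close. It gives the time, the measured TCP pose, the force, the opening and the grip force at its end, in the units of the state.
- arm.state(): the state, without advancing time (a new reading comes with each control period).
- viewer.get_image(name): name is "scene" or "side" or "wrist"; returns a dict with "image" (480x640x3 uint8, blue, green, red), "range_z" (480x640 float32, m along the optical axis (not along the pixel's ray), 0 where there is no reading), "intrinsics" (3x3 intrinsics, pixels), "camera_from_world" (4x4, takes a point from world to camera coordinates); the wrist camera has in their place "hand_eye" (4x4, takes a point from camera to tool coordinates, whose origin is the TCP and whose axes are the flange's). Camera axes: x right, y up, looking along -z (the intrinsics and any distortion apply to the point x, -y, -z); pixel columns grow to the right and rows downward; lengths in m; the calibration is good to about 2 mm. A picture is of the moment at which its call begins: read the wrist's pose just before it.
- arm.hand_in(): hands the job in; it is judged then, once.
The state is a dict: "time_s": time; "joint_positions": joint angles; "qvel": joint speeds; "joint_efforts": joint torques, N m; "ee_pos": TCP position; "orientation": TCP orientation; "contact_force": force on the tool from outside, world axes, zero at the start; "moment": the same for the moment, N m; "width": opening from 0.0 (shut) to 1.0 (fully open); "grip_force": force on a finger pad.
Only numpy, scipy, OpenCV 4.12 (cv2) and the standard library are available. Lean on these libraries where they do the work, as an engineer would, in place of code of your own. Each camera call takes 0.05 s, during which the arm holds its last target. There are 200 camera calls.

### The job

Swing the latch lever of the white utensil case clear and open its lid wide, then take the rice paddle (the utensil with the broad round head, not the narrow straight spatula) from the dish drainer and lay it, without dropping it, flat on the ribs in the case. Shut the lid again completely and swing the latch lever fully back over it. Leave the spatula and all the other dishes where they stand.

Things in the scene. Friction and masses are not known exactly. Their poses are not given: they have to be found in the camera images.
- case: White plastic utensil case, an open box 130 (its x) x 240 (its y) x 60 mm high, walls and floor 5 mm, fixed to the ledge. Origin: centre of its underside; x points from its front (latch side, towards the robot) to its back (hinge side), z up.
- case_ribs (a point): Centre of the case at rib-top height, 18 mm above its underside. Two ribs 6 mm thick run along the case's x at its y = -55 and +55 mm: the utensil lies across them, along the case's y, either way round. Clear space inside 120 x 230 mm.
- lid (a joint): Lid angle in rad: 0 shut, grows to 1.9 as the front edge swings up and back. Stiff hinge (about 0.25 N m of friction): it stays where it is left, also when part open, so it must be pushed all the way down. Mass 0.2 kg. Cannot rise while the latch lever is over it.
- lid_hinge (a point): On the lid's hinge line, at the middle of the case's rear top edge: case x +65, y 0, z 60 mm. The line runs along the case's y. The lid is a plate 6 mm thick reaching 133 mm forward from it (shut: top face 66 mm above the case's underside).
- lid_fin (a point): Grip point on the lid's fin: 118 mm forward of the hinge line and 36 mm above it when shut; turns with the lid. The fin is an upright grey plate 10 mm thick (across case y), 22 mm long (case x), 42 mm high above the lid's top face; this point is 12 mm below its top. Pinched across its 10 mm it can turn between the finger pads as the lid swings.
- latch (a joint): Latch lever angle (rad) about an upright pivot: 0 to 0.12 at the start, the lever pointing to the case's +x over the lid; grows to 2.2 as it swings counter-clockwise seen from above, to the case's +y, away from the fin. The lid is free of it from about 1.45. Friction 0.05 N m; it stays where it is left.
- latch_pivot (a point): The latch's upright pivot axis, at mid thickness of the lever: case x -85, y +60, z 71.5 mm (20 mm in front of the case's front wall).
- latch_peg (a point): Point on the axis of the latch's upright round steel peg, 52 mm from the pivot. The peg is 12 mm in diameter and stands 36 mm above the lever's top face; this point is 18 mm above that face. The lever is a flat steel bar 60 x 12 x 6 mm lying 2.5 mm above the lid's top face.
- drainer: Blue plastic dish drainer, tray 270 (its x) x 340 (its y) mm, 12 mm thick, fixed. Origin: centre of its underside, z up. It has two sloping utensil rests, at y = -100 and +15 mm; a utensil in a rest lies along the drainer's x, rising towards +x at 30 degrees, handle end low.
- rail (a point): Middle of the front one of two level steel rails, 10 mm thick, that cross above the drainer along its y, at its x = 0 and +90 mm, 245 mm above its underside (end posts at y = -167 and +167 mm). They bar a gripper coming straight down on the utensils: reach in under the front rail, tilted, from the drainer's -x side.
- paddle: Loose wooden rice paddle, 60 g, 190 mm long, 9 mm thick: handle 18 mm wide from x = -95 to +22 mm, then a blade 44 mm wide with a round head 56 mm wide ending at x = +95. Origin: mid-length on its underside; x towards the blade, z out of its upper face. At the start it lies in either of the two rests, x up-slope, sloping 30 degrees.
- paddle_grip (a point): Good grip across the handle's 18 mm width: paddle x +5, y 0, z +4.5 mm (mid thickness). In the rest the paddle is held by a stop at its low end, supports under x = -85 to -65 (with side lips 8 mm high) and under x = +53 to +67; between them it is free, at least 40 mm clear below the grip.
- spatula: Loose wooden spatula in the other rest: same length, thickness and handle, with a straight blade 32 mm wide. Leave it.
- tumbler: Glass tumbler, 66 mm wide, 100 mm high, standing in the drainer. Origin: centre of its underside. Leave it.
- saucer: Small green ceramic saucer, 90 mm wide, 18 mm high, lying in the drainer. Origin: centre of its underside. Leave it.
- rice_bowl: Steel rice bowl, 110 mm wide, 55 mm high, on the ledge. Origin: centre of its underside. Leave it.
- chopstick_cup: Wooden cup with chopsticks, 72 mm wide, 190 mm high over the sticks. Origin: centre of its underside. Leave it.
- mug: White mug, 80 mm wide, 90 mm high. Origin: centre of its underside. Leave it.
Things that resemble listed ones, but are neither listed nor needed, are in the scene too. Leave any orange or red look-alike of the paddle alone.

How it is judged:
By the outcome, as a careful person would: the job done as asked, in the order asked, and still so for the second after the job is handed in, with the robot touching nothing.
It also fails if it takes over 72 s, if anything falls off the work surface, if the arm or the gripper's body presses on something with over 40 N, if the wrist force passes 120 N, or if a joint passes its speed limit or range.

## Working session

There is one attempt and no reset: what is moved stays moved. The work goes in short steps, Python scripts to look and compute and a tool call to move; the robot and the scene stay as the last step left them, time stands still between calls to the robot, and variables do not carry over. Pictures are saved under pics/ and viewed, at most 10 in all, crops included, and the job is handed in when it is done.

Besides the shell and the picture viewer there is one more tool, called after "Request:" in YAML: its name, and indented under it one key for each argument. send_rows: Moves the arm, as the interface text tells. Scaled input: -1 to 1 covers 0.2 m each way for a shift and 180 degrees each way for a turn. Its arguments: {"type":"object","properties":{"plan":{"type":"array","items":{"type":"array","items":{"type":"number","minimum":-1,"maximum":1}}},"squeeze":{"type":"number"}},"required":["plan"]}

```bash
mkdir -p pics; python3 - <<'E'
from bench import arm, viewer
import numpy as np, cv2, pickle
s=arm.state(); print({k:np.round(v,3).tolist() for k,v in s.items()})
d={}
for n in ["scene","side","wrist"]:
    d[n]=viewer.get_image(n); cv2.imwrite(f"pics/{n}0.png",d[n]["image"])
    print(n,{k:np.round(v,3).tolist() for k,v in d[n].items() if k not in("image","range_z")}, list(d[n].keys()), (d[n]["range_z"]>0).mean())
pickle.dump((s,d),open("v0.pkl","wb"))
E
```

```text
{'time_s': 0.0, 'joint_positions': [1.094, 0.384, 0.016, 1.371, -0.006, 1.388, -0.047], 'qvel': [0.001, -0.0, 0.001, -0.001, -0.0, -0.001, -0.001], 'joint_efforts': [-0.001, -62.76, 0.844, -37.183, 0.016, 0.014, 0.0], 'ee_pos': [0.251, -0.572, 0.23], 'orientation': [-0.001, 0.979, 0.205, -0.0], 'contact_force': [0.361, 0.56, 0.415], 'moment': [0.0, -0.042, -0.042], 'grip_force': 0.0, 'width': 1.001}
scene {'intrinsics': [[481.17, 0.0, 316.643], [0.0, 481.17, 232.884], [0.0, 0.0, 1.0]], 'camera_from_world': [[0.033, 0.999, -0.009, -0.057], [-0.631, 0.028, 0.775, 0.197], [0.775, -0.02, 0.632, -1.735], [0.0, 0.0, 0.0, 1.0]]} ['image', 'range_z', 'intrinsics', 'camera_from_world'] 0.9963671875
side {'intrinsics': [[442.329, 0.0, 316.305], [0.0, 442.329, 235.647], [0.0, 0.0, 1.0]], 'camera_from_world': [[-0.875, -0.484, 0.014, 0.478], [0.362, -0.635, 0.682, -0.279], [-0.322, 0.602, 0.731, -1.213], [0.0, 0.0, 0.0, 1.0]]} ['image', 'range_z', 'intrinsics', 'camera_from_world'] 0.9960384114583334
wrist {'intrinsics': [[349.993, 0.0, 326.774], [0.0, 349.993, 239.558], [0.0, 0.0, 1.0]], 'hand_eye': [[0.001, 0.953, 0.303, 0.078], [1.0, -0.001, -0.0, -0.001], [-0.0, 0.303, -0.953, -0.142], [0.0, 0.0, 0.0, 1.0]]} ['image', 'range_z', 'intrinsics', 'hand_eye'] 0.9959375
```

View pics/scene0.png

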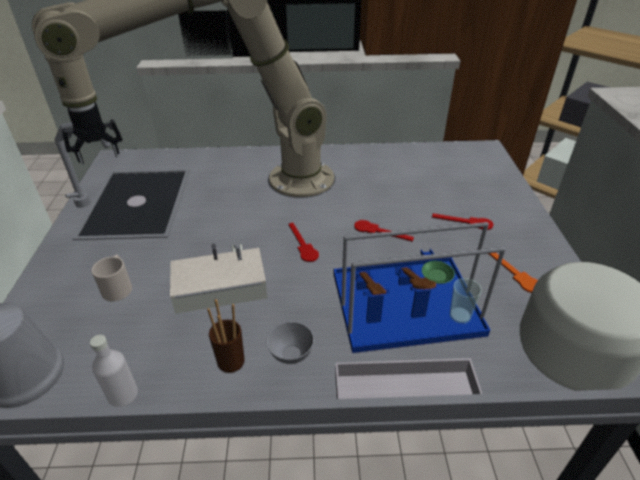

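View pics/side0.png

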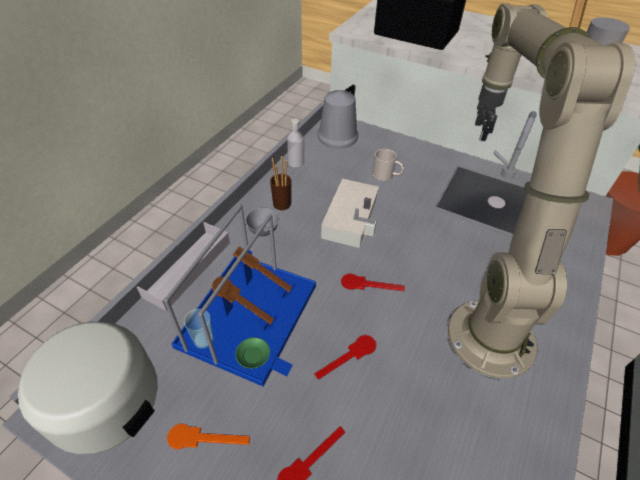

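The scene view shows the case at about (218,278), with the fin and peg at (215,250) and (239,252). The drainer is at (410,300), with brown utensils near (372,285) and (418,280). Next I'll measure them from range data.

```bash
cat > h.py <<'E'
import numpy as np, cv2, pickle
from scipy.spatial.transform import Rotation as R
def cloud(im,T=None):
    K=im["intrinsics"]; d=im["range_z"].astype(float)
    v,u=np.mgrid[:480,:640]
    P=np.stack([(u-K[0,2])/K[0,0]*d,-(v-K[1,2])/K[1,1]*d,-d],-1)
    if T is None: T=np.linalg.inv(im["camera_from_world"])
    W=P@T[:3,:3].T+T[:3,3]; W[d<=0]=np.nan
    return W
def rot(q): return R.from_quat([q[1],q[2],q[3],q[0]])
def wristT(s,im):
    T=np.eye(4);T[:3,:3]=rot(s["orientation"]).as_matrix();T[:3,3]=s["ee_pos"]
    return T@im["hand_eye"]
E
python3 - <<'E'
from h import *
s,d=pickle.load(open("v0.pkl","rb"))
for n in ["scene","side"]:
    W=cloud(d[n]); img=d[n]["image"]; hsv=cv2.cvtColor(img,cv2.COLOR_BGR2HSV)
    H,S,V=[hsv[...,i].astype(int) for i in range(3)]
    x,y,z=W[...,0],W[...,1],W[...,2]
    reg=(x>.3)&(x<.9)&(y>-.5)&(y<.6)
    print(n,"table z",np.nanmedian(z[reg&(abs(z)<.03)]))
    m=reg&(z>.05)&(z<.085)&(y<-.03)&(y>-.42)&(S<60)
    k,l,st,c=cv2.connectedComponentsWithStats(m.astype(np.uint8)); i=1+st[1:,4].argmax()
    p=W[l==i]; print("lid",len(p),cv2.minAreaRect(p[:,:2].astype(np.float32)),np.percentile(p[:,2],[5,50,95]),st[i])
    c0=np.median(p[:,:2],0)
    f=reg&(z>.088)&(z<.14)&(np.hypot(x-c0[0],y-c0[1])<.16)
    k,l,st,c=cv2.connectedComponentsWithStats(f.astype(np.uint8))
    for i in range(1,k):
        if st[i,4]>8: q=W[l==i]; print(" upright",st[i,:5],q.mean(0).round(3),q.min(0).round(3),q.max(0).round(3))
    b=(H>100)&(H<130)&(S>150)&reg&(z<.03)
    k,l,st,c=cv2.connectedComponentsWithStats(b.astype(np.uint8)); i=1+st[1:,4].argmax()
    p=W[b]; print("tray all",cv2.minAreaRect(p[:,:2].astype(np.float32)),np.median(p[:,2])); p=W[l==i]; print(" main",cv2.minAreaRect(p[:,:2].astype(np.float32)))
    br=(H>3)&(H<20)&(S>120)&(V<190)&reg&(z>.02)&(z<.2)&(y>0)
    k,l,st,c=cv2.connectedComponentsWithStats(br.astype(np.uint8))
    for i in range(1,k):
        if st[i,4]>30:
            q=W[l==i]; mu=q.mean(0); u,sv,vt=np.linalg.svd(q-mu,full_matrices=False); ax=vt[0]*np.sign(vt[0,2]); t=(q-mu)@ax; w=(q-mu)@np.cross([0,0,1],ax)
            print(" brown",st[i,:5],mu.round(3),ax.round(3),t.min(),t.max(),vt[2].round(2))
            e=np.linspace(t.min(),t.max(),8)
            print("   widths",[round(float(np.ptp(w[(t>=a)&(t<=b_)])),3) for a,b_ in zip(e,e[1:])])
    r=reg&(z>.22)&(z<.30)&(y>0)
    p=W[r]; print("rails",len(p),p.min(0),p.max(0), np.median(p[:,2]))
E
python3 - <<'E'
import cv2,numpy as np
a=cv2.imread("pics/side0.png")[190:390,150:340]; b=cv2.imread("pics/scene0.png")[215:345,150:280]
a=cv2.resize(a,(475,500),interpolation=2);b=cv2.resize(b,(320,320),interpolation=2)
c=np.zeros((500,795,3),np.uint8);c[:,:475]=a;c[:320,475:]=b;cv2.imwrite("pics/crop1.png",c)
E
```

```text
scene table z 0.0020898150734159904
lid 3643 ((0.5311367511749268, -0.22714310884475708), (0.16548845171928406, 0.2409522831439972), 11.343737602233887) [0.05909727 0.06701442 0.07029129] [ 170  242   96   59 3643]
 upright [212 243   5  12  42] [ 0.495 -0.233  0.103] [ 0.477 -0.239  0.089] [ 0.503 -0.228  0.113]
 upright [236 245   5  10  40] [ 0.499 -0.169  0.103] [ 0.491 -0.175  0.089] [ 0.505 -0.164  0.114]
tray all ((0.599485456943512, 0.2655792832374573), (0.3132643699645996, 0.3399404287338257), 6.239123821258545) 0.01361543243887331
 main ((0.6186591982841492, 0.26791176199913025), (0.2761385142803192, 0.3379741311073303), 5.683427810668945)
 brown [404 269  31  19 232] [0.654 0.283 0.121] [0.864 0.107 0.492] -0.12164509124749255 0.04763809116166001 [-0.49 -0.05  0.87]
   widths [0.008, 0.011, 0.007, 0.013, 0.034, 0.041, 0.041]
 brown [361 273  24  21 174] [0.659 0.169 0.117] [0.866 0.099 0.491] -0.11590747953049503 0.0589624881287434 [ 0.49  0.04 -0.87]
   widths [0.009, 0.01, 0.011, 0.009, 0.02, 0.022, 0.025]
rails 1480 [0.59453562 0.09731153 0.22030415] [0.73111477 0.44702
[... 859 characters left out ...]
0.009, 0.008, 0.013, 0.012]
 brown [242 253  49  38 347] [0.623 0.171 0.096] [0.86  0.094 0.502] -0.09203720952608337 0.06673111664117266 [ 0.5   0.04 -0.86]
   widths [0.014, 0.014, 0.014, 0.015, 0.014, 0.028, 0.026]
 brown [212 277  11  14  63] [0.685 0.293 0.139] [ 0.083 -0.996  0.026] -0.021203877907234183 0.022414801010652987 [ 0.53  0.02 -0.85]
   widths [0.008, 0.007, 0.012, 0.009, 0.013, 0.01, 0.005]
 brown [218 280  55  44 500] [0.618 0.286 0.1  ] [0.86  0.099 0.501] -0.1001464880986876 0.05867530365625882 [ 0.5   0.04 -0.87]
   widths [0.013, 0.016, 0.015, 0.014, 0.014, 0.036, 0.045]
rails 1117 [0.59365707 0.09842306 0.22044353] [0.72754752 0.44838741 0.25431387] 0.2486121507436868
```

View pics/crop1.png

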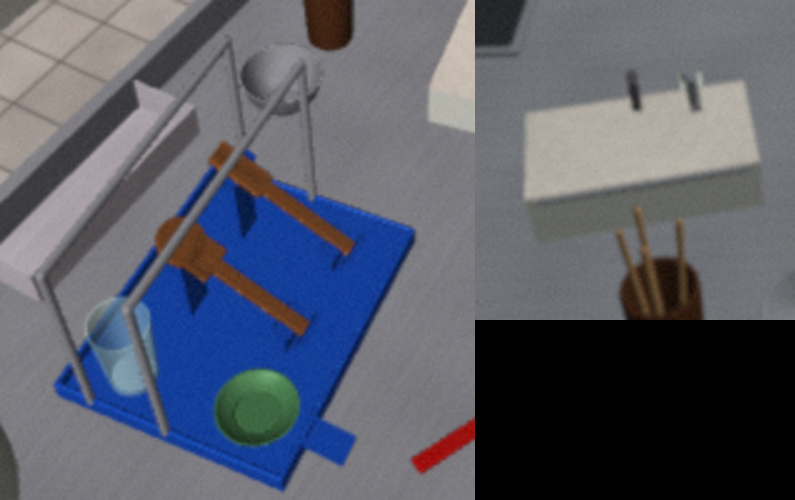

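The crop shows the round-headed paddle in the nearer rest (drainer y = +15, at world y about 0.286), the spatula in the other one, and the fin and peg on the lid. I'll build a helper that turns targets into rows, then check the path past the tap.

```bash
cat >> h.py <<'E'
CASE=[.543,-.222,np.radians(11.4)]
def case(x,y,z):
    c,s=np.cos(CASE[2]),np.sin(CASE[2]); return np.array([CASE[0]+c*x-s*y,CASE[1]+s*x+c*y,z])
def down(yaw): # tool z down, tool x at yaw (rad)
    return R.from_euler("z",yaw)*R.from_euler("x",np.pi)
def rows(p,Rt,s):
    "row numbers to reach pose (p,Rt) from state s=(pos,Rot)"
    d=s[1].inv().apply(np.asarray(p)-s[0])/.2; a=(s[1].inv()*Rt).as_rotvec()/np.pi
    n=max(np.linalg.norm(d)*.2/.05,np.linalg.norm(a)*180/8.59)
    return np.round(np.r_[d,a],3).tolist(),round(n,1)
def st(arm):
    s=arm.state(); return s,(np.array(s["ee_pos"]),rot(s["orientation"]))
E
python3 - <<'E'
from h import *
from bench import arm
s0,d=pickle.load(open("v0.pkl","rb"))
for n in["scene","side"]:
    W=cloud(d[n]);x,y,z=W[...,0],W[...,1],W[...,2]
    m=(y<-.3)&(y>-.8)&(x>-.2)&(x<.7)&(z>.03)&(z<.35)
    k,l,stt,c=cv2.connectedComponentsWithStats(m.astype(np.uint8))
    for i in range(1,k):
        if stt[i,4]>60: q=W[l==i];print(n,stt[i,4],np.percentile(q,2,0).round(2),np.percentile(q,98,0).round(2))
s,S=st(arm)
print(rows([.30,-.45,.30],down(CASE[2]),S),rows(np.r_[case(-.033,.063,0)[:2],.24],down(CASE[2]),S))
E
```

```text
scene 1801 [ 0.12 -0.75  0.03] [ 0.29 -0.51  0.35]
scene 1088 [ 0.5  -0.54  0.03] [ 0.58 -0.47  0.09]
scene 730 [ 0.49 -0.35  0.03] [ 0.63 -0.3   0.07]
side 509 [ 0.21 -0.62  0.25] [ 0.29 -0.5   0.35]
side 526 [ 0.11 -0.74  0.03] [ 0.18 -0.59  0.3 ]
side 540 [ 0.47 -0.55  0.03] [ 0.57 -0.46  0.09]
side 336 [ 0.49 -0.35  0.06] [ 0.62 -0.3   0.07]
([0.468, -0.46, -0.347, -0.0, 0.0, 0.068], np.float64(3.0)) ([1.945, -1.358, -0.045, -0.0, 0.0, 0.068], np.float64(9.5))
```

Request:
send_rows:
  plan:
    - [1,-0.7,-0.1,0,0,0.068,0.4]
    - [1,-0.7,-0.1,0,0,0.068,0.4]
    - [1,-0.7,-0.1,0,0,0.068,0.4]
    - [1,-0.7,-0.1,0,0,0.068,0.4]
    - [1,-0.7,-0.1,0,0,0.068,0.4]
    - [1,-0.7,-0.1,0,0,0.068,0.4]
  squeeze: 30

```text
time_s: 0.75
ee_pos: [0.3831, -0.357, 0.2521]
orientation: [-0.001, 0.994, 0.106, 0.001]
contact_force: [0.4, -0.5, 1.4]
width: 0.299
grip_force: 0.0
```

```bash
python3 - <<'E'
from h import *
from bench import arm
s,S=st(arm); print(S[0],s["width"],rows(np.r_[case(-.033,.063,0)[:2],.24],down(CASE[2]),S))
E
```

```text
[ 0.38306452 -0.35698936  0.25207595] 0.29906543983133993 ([0.762, -0.809, 0.064, -0.0, -0.001, 0.004], np.float64(4.5))
```

Request:
send_rows:
  plan:
    - [0.762,-0.809,0.064,0,0,0.004,0.4]
    - [0.762,-0.809,0.064,0,0,0.004,0.4]
    - [0.762,-0.809,0.064,0,0,0.004,0.4]
    - [0.762,-0.809,0.064,0,0,0.004,0.4]
    - [0.762,-0.809,0.064,0,0,0.004,0.4]
    - [0.762,-0.809,0.064,0,0,0.004,0.4]
    - [0.762,-0.809,0.064,0,0,0.004,0.4]

```text
time_s: 1.45
ee_pos: [0.4951, -0.1749, 0.2382]
orientation: [-0.0, 0.996, 0.094, -0.0]
contact_force: [0.4, -1.2, 0.5]
width: 0.303
grip_force: 0.0
```

```bash
python3 - <<'E'
from h import *
from bench import arm,viewer
s,S=st(arm); im=viewer.get_image("wrist"); cv2.imwrite("pics/w1.png",im["image"]); pickle.dump((s,im),open("w1.pkl","wb"))
W=cloud(im,wristT(s,im)); x,y,z=W[...,0],W[...,1],W[...,2]
print(S[0],s["orientation"])
# in-case coords
c,sn=np.cos(CASE[2]),np.sin(CASE[2]); dx,dy=x-CASE[0],y-CASE[1]; cx=c*dx+sn*dy; cy=-sn*dx+c*dy
m=(z>.085)&(z<.125)&(abs(cx)<.12)&(abs(cy)<.13)
k,l,stt,_=cv2.connectedComponentsWithStats(m.astype(np.uint8))
for i in range(1,k):
    if stt[i,4]>20:
        q=W[l==i]; tp=q[:,2]>np.percentile(q[:,2],97)-.004; t=q[tp]
        print(stt[i],"top z",np.percentile(q[:,2],97),"top mean",t.mean(0).round(4),"case",cx[l==i][tp].mean().round(4),cy[l==i][tp].mean().round(4),"ext",np.ptp(cx[l==i][tp]),np.ptp(cy[l==i][tp]),cv2.minAreaRect(t[:,:2].astype(np.float32)))
m=(z>.06)&(z<.070)&(abs(cx)<.12)&(abs(cy)<.16)
print("lid z",np.median(z[m]),"cx",np.percentile(cx[m],[1,99]),"cy",np.percentile(cy[m],[1,99]),cv2.minAreaRect(W[m][:,:2].astype(np.float32)))
E
```

```text
[ 0.495149   -0.17486707  0.23817037] [-3.82108798e-05  9.95559714e-01  9.41312148e-02 -4.12022260e-04]
[314 212  15  21 254] top z 0.11080959959833815 top mean [ 0.498  -0.1683  0.1096] case -0.0335 0.0616 ext 0.011456062309978015 0.011269304980167205 ((0.4978562593460083, -0.16858796775341034), (0.011461731977760792, 0.011255662888288498), 11.050969123840332)
[387 228  17  33 468] top z 0.10832584462529081 top mean [ 0.4905 -0.2335  0.1068] case -0.0538 -0.0009 ext 0.022238010384757242 0.01046959187716955 ((0.48978763818740845, -0.23405347764492035), (0.022232601419091225, 0.010310829617083073), 10.008272171020508)
lid z 0.06520314778067049 cx [-0.0693593   0.06566148] cy [-0.11936423  0.11576137] ((0.5282639861106873, -0.2270953357219696), (0.1651298552751541, 0.24119320511817932), 11.084234237670898)
```

View pics/w1.png

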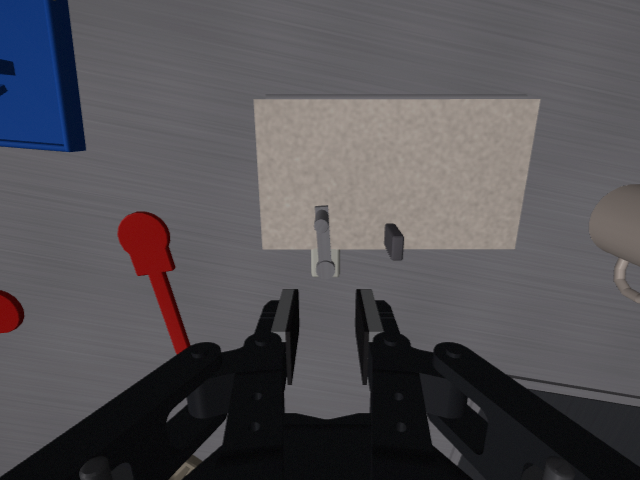

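The wrist view shows the lid with the peg at (321,215), its lever pointing to +x, and the fin at (394,240). Measured sizes match the given ones: peg 11 mm, fin 22x10 mm, lid top at 0.066.

```bash
sed -i 's/^CASE=.*/CASE=[.542,-.2233,np.radians(11.1)]/' h.py; python3 - <<'E'
from h import *
from bench import arm
s,S=st(arm); y=CASE[2]; pv=case(-.085,.06,0)
T=lambda a,z:(np.r_[(pv+.052*np.array([np.cos(y+a),np.sin(y+a),0]))[:2],z],down(y+a))
print(T(.048,0)[0],rows(*T(.048,.083),S))
p,r=T(.048,.083)
for a in np.r_[np.arange(.19,2.0,.14),2.02]: print(round(a,2),rows(*T(a,.083),(p,r))[0])
E
```

```text
[ 0.4975269  -0.16833883  0.        ] ([0.021, -0.035, 0.776, 0.0, 0.0, -0.018], np.float64(3.1))
0.19 [-0.003, -0.037, -0.0, -0.0, 0.0, -0.045]
0.33 [-0.01, -0.072, -0.0, 0.0, 0.0, -0.09]
0.47 [-0.023, -0.106, -0.0, -0.0, 0.0, -0.134]
0.61 [-0.04, -0.139, -0.0, 0.0, 0.0, -0.179]
0.75 [-0.061, -0.168, -0.0, 0.0, 0.0, -0.223]
0.89 [-0.087, -0.194, -0.0, -0.0, 0.0, -0.268]
1.03 [-0.116, -0.216, -0.0, 0.0, 0.0, -0.313]
1.17 [-0.147, -0.234, -0.0, -0.0, 0.0, -0.357]
1.31 [-0.181, -0.248, -0.0, 0.0, 0.0, -0.402]
1.45 [-0.216, -0.256, -0.0, -0.0, 0.0, -0.446]
1.59 [-0.253, -0.26, -0.0, 0.0, 0.0, -0.491]
1.73 [-0.289, -0.258, -0.0, 0.0, 0.0, -0.535]
1.87 [-0.325, -0.252, -0.0, 0.0, 0.0, -0.58]
2.02 [-0.362, -0.239, -0.0, -0.0, 0.0, -0.628]
```

Request:
send_rows:
  plan:
    - [0.021,-0.035,0.4,0,0,-0.018,0.4]
    - [0.021,-0.035,0.5,0,0,-0.018,0.4]
    - [0.021,-0.035,0.776,0,0,-0.018,0.4]
    - [0.021,-0.035,0.776,0,0,-0.018,0.4]
    - [0.021,-0.035,0.776,0,0,-0.018,0.4]
    - [0.021,-0.035,0.776,0,0,-0.018,0.4]

```text
time_s: 2.1
ee_pos: [0.4997, -0.1684, 0.086]
orientation: [0.001, 0.993, 0.121, 0.002]
contact_force: [1.2, -0.3, 0.4]
width: 0.3
grip_force: 0.0
```

Request:
send_rows:
  plan:
    - [-0.003,-0.037,0,0,0,-0.045,0.4]
    - [-0.01,-0.072,0,0,0,-0.09,0.4]
    - [-0.023,-0.106,0,0,0,-0.134,0.4]
    - [-0.04,-0.139,0,0,0,-0.179,0.4]
    - [-0.061,-0.168,0,0,0,-0.223,0.4]
    - [-0.087,-0.194,0,0,0,-0.268,0.4]
    - [-0.116,-0.216,0,0,0,-0.313,0.4]
    - [-0.147,-0.234,0,0,0,-0.357,0.4]
    - [-0.181,-0.248,0,0,0,-0.402,0.4]
    - [-0.216,-0.256,0,0,0,-0.446,0.4]
    - [-0.253,-0.26,0,0,0,-0.491,0.4]
    - [-0.289,-0.258,0,0,0,-0.535,0.4]
    - [-0.325,-0.252,0,0,0,-0.58,0.4]
    - [-0.362,-0.239,0,0,0,-0.628,0.4]
    - [-0.362,-0.239,0,0,0,-0.628,0.4]
    - [-0.362,-0.239,0,0,0,-0.628,0.4]
    - [-0.362,-0.239,-0.35,0,0,-0.628,0.4]
    - [-0.362,-0.239,-0.55,0,0,-0.628,0.4]
    - [-0.362,-0.239,-0.55,0,0,-0.628,0.4]
    - [-0.362,-0.239,-0.55,0,0,-0.628,0.4]

```text
time_s: 4.1
ee_pos: [0.4183, -0.1387, 0.1961]
orientation: [0.003, 0.447, 0.894, -0.0]
contact_force: [0.4, -0.3, 0.0]
width: 0.303
grip_force: 0.0
```

```bash
python3 - <<'E'
from h import *
from bench import arm,viewer
s,S=st(arm); im=viewer.get_image("wrist")
W=cloud(im,wristT(s,im)); x,y,z=W[...,0],W[...,1],W[...,2]
m=(z>.085)&(z<.125)&(x>.35)&(x<.6)&(y<-.05)&(y>-.35)
k,l,stt,_=cv2.connectedComponentsWithStats(m.astype(np.uint8)); pv=case(-.085,.06,0)
for i in range(1,k):
    if stt[i,4]>20:
        q=W[l==i]; t=q[q[:,2]>np.percentile(q[:,2],97)-.004].mean(0); print(stt[i,4],t.round(4),"angle if peg",np.arctan2(*(t-pv)[1::-1])-CASE[2],np.hypot(*(t-pv)[:2]))
fin=np.r_[case(-.053,0,0)[:2],0]
print(S[0],rows(fin+[0,0,.16],down(CASE[2]),S),rows(fin+[0,0,.081],down(CASE[2]),S))
E
```

```text
357 [ 0.421  -0.1356  0.1096] angle if peg 1.9005757206594298 0.05215056925061064
720 [ 0.4887 -0.233   0.1066] angle if peg -1.0913638778301544 0.06680665395005225
[ 0.4182921  -0.13865558  0.19606791] ([-0.593, 0.002, 0.184, 0.002, 0.0, 0.643], np.float64(13.5)) ([-0.591, 0.001, 0.579, 0.002, 0.0, 0.643], np.float64(13.5))
```

Request:
send_rows:
  plan:
    - [-0.593,0.002,0.1,0,0,0.643,0.3]
    - [-0.593,0.002,0.1,0,0,0.643,0.3]
    - [-0.593,0.002,0.1,0,0,0.643,0.3]
    - [-0.593,0.002,0.1,0,0,0.643,0.3]
    - [-0.593,0.002,0.1,0,0,0.643,0.3]
    - [-0.593,0.002,0.1,0,0,0.643,0.3]
    - [-0.593,0.002,0.1,0,0,0.643,0.3]
    - [-0.593,0.002,0.1,0,0,0.643,0.3]
    - [-0.593,0.002,0.1,0,0,0.643,0.3]
    - [-0.593,0.002,0.1,0,0,0.643,0.3]
    - [-0.593,0.002,0.1,0,0,0.643,0.3]
    - [-0.593,0.002,0.1,0,0,0.643,0.3]
    - [-0.593,0.002,0.1,0,0,0.643,0.3]
    - [-0.593,0.002,0.1,0,0,0.643,0.3]
    - [-0.593,0.002,0.3,0,0,0.643,0.3]
    - [-0.593,0.002,0.45,0,0,0.643,0.3]
    - [-0.593,0.002,0.575,0,0,0.643,0.3]
    - [-0.593,0.002,0.575,0,0,0.643,0.3]
    - [-0.593,0.002,0.575,0,0,0.643,0.3]

```text
time_s: 6.05
ee_pos: [0.4873, -0.232, 0.0773]
orientation: [-0.001, 0.995, 0.098, -0.001]
contact_force: [-0.2, 0.3, 0.2]
width: 0.352
grip_force: 0.0
```

```bash
python3 - <<'E'
from h import *
from bench import arm
s,S=st(arm); print(S[0],s["contact_force"],S[1].as_matrix()[:,0])
c=rows(np.r_[case(-.053,0,0)[:2],.080],down(CASE[2]),S);print(c)
a0=np.arctan2(36,118); r=np.hypot(.036,.118)
for t in np.arange(.1,1.85,.1):
    print(round(t,2),[round(v/.2,3) for v in (r*(np.cos(a0)-np.cos(a0+t)),-r*(np.sin(a0+t)-np.sin(a0)))])
E
```

```text
[ 0.48732808 -0.23204152  0.07725745] [-0.24829797  0.31332837  0.15923958] [ 0.98074872  0.19526053 -0.00229727]
([0.012, 0.01, -0.014, -0.001, 0.001, 0.001], np.float64(0.1))
0.1 [np.float64(0.021), np.float64(-0.058)]
0.2 [np.float64(0.048), np.float64(-0.114)]
0.3 [np.float64(0.08), np.float64(-0.166)]
0.4 [np.float64(0.117), np.float64(-0.216)]
0.5 [np.float64(0.159), np.float64(-0.261)]
0.6 [np.float64(0.205), np.float64(-0.302)]
0.7 [np.float64(0.255), np.float64(-0.338)]
0.8 [np.float64(0.308), np.float64(-0.369)]
0.9 [np.float64(0.364), np.float64(-0.394)]
1.0 [np.float64(0.423), np.float64(-0.414)]
1.1 [np.float64(0.483), np.float64(-0.427)]
1.2 [np.float64(0.544), np.float64(-0.435)]
1.3 [np.float64(0.606), np.float64(-0.437)]
1.4 [np.float64(0.667), np.float64(-0.432)]
1.5 [np.float64(0.728), np.float64(-0.421)]
1.6 [np.float64(0.787), np.float64(-0.404)]
1.7 [np.float64(0.845), np.float64(-0.382)]
1.8 [np.float64(0.899), np.float64(-0.354)]
```

Request:
send_rows:
  plan:
    - [0.012,0.008,-0.01,0,0,0,1]
    - [0.012,0.008,-0.01,0,0,0,1]
    - [0.012,0.008,-0.01,0,0,0,1]
    - [0.012,0.008,-0.01,0,0,0,1]
    - [0.012,0.008,-0.01,0,0,0,1]
  squeeze: 40

```text
time_s: 6.55
ee_pos: [0.4922, -0.2348, 0.0819]
orientation: [0.001, 0.995, 0.098, 0.002]
contact_force: [2.1, -3.5, 7.1]
width: 0.108
grip_force: 42.5
```

Request:
send_rows:
  plan:
    - [0.021,0,-0.058,0,0,0,1]
    - [0.048,0,-0.114,0,0,0,1]
    - [0.08,0,-0.166,0,0,0,1]
    - [0.117,0,-0.216,0,0,0,1]
    - [0.159,0,-0.261,0,0,0,1]
    - [0.205,0,-0.302,0,0,0,1]
    - [0.255,0,-0.338,0,0,0,1]
    - [0.308,0,-0.369,0,0,0,1]
    - [0.364,0,-0.394,0,0,0,1]
    - [0.423,0,-0.414,0,0,0,1]
    - [0.483,0,-0.427,0,0,0,1]
    - [0.544,0,-0.435,0,0,0,1]
    - [0.606,0,-0.437,0,0,0,1]
    - [0.667,0,-0.432,0,0,0,1]
    - [0.728,0,-0.421,0,0,0,1]
    - [0.787,0,-0.404,0,0,0,1]
    - [0.845,0,-0.382,0,0,0,1]
    - [0.9,0,-0.354,0,0,0,1]
    - [0.9,0,-0.354,0,0,0,1]

```text
time_s: 8.45
ee_pos: [0.6678, -0.2011, 0.151]
orientation: [0.002, 0.995, 0.098, 0.0]
contact_force: [2.0, -7.8, 2.5]
width: 0.106
grip_force: 40.2
```

```bash
python3 - <<'E'
from h import *
from bench import arm,viewer
s,S=st(arm); print(S[0],s["contact_force"],s["grip_force"],s["width"])
h=case(.065,0,.06); g=S[0]+[0,0,.016]-h; print("lid angle est",np.pi-np.arctan2(g[2],g[:2]@[np.cos(CASE[2]),np.sin(CASE[2])])-np.arctan2(36,118))
im=viewer.get_image("side"); cv2.imwrite("pics/s2.png",cv2.resize(im["image"][100:340,200:520],(640,480)))
E
```

```text
[ 0.66778212 -0.20108687  0.15099249] [ 2.0137026  -7.75086801  2.50533499] 40.24498701095581 0.1056624944914645
lid angle est 1.8047984974908629
```

View pics/s2.png

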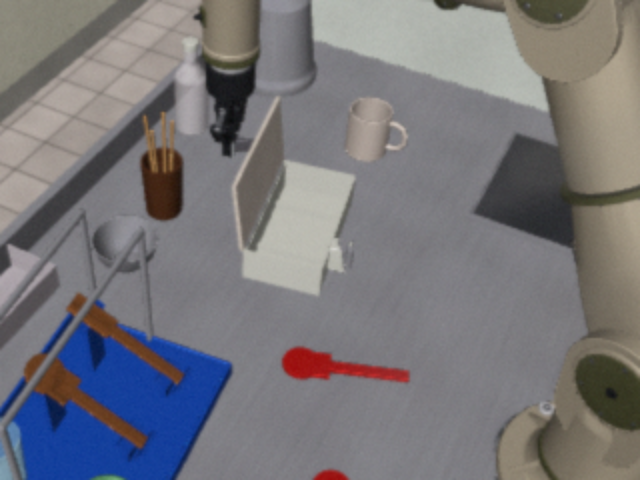

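The view shows the lid standing open past vertical, with the gripper holding the fin behind it. I'll release it and move to the paddle.

```bash
cat >> h.py <<'E'
PA=np.radians(6.4)
def tilt(deg,yaw=PA): # tool z forward-down along yaw, tilted deg from vertical; tool x back to the robot
    a=np.radians(deg);c,s=np.cos(yaw),np.sin(yaw)
    z=np.array([np.sin(a)*c,np.sin(a)*s,-np.cos(a)]);x=np.array([-np.cos(a)*c,-np.cos(a)*s,-np.sin(a)])
    return R.from_matrix(np.c_[x,np.cross(z,x),z])
E
python3 - <<'E'
from h import *
from bench import arm
s,S=st(arm)
up=S[0]+[0,0,.15]; via=np.array([.47,.0,.33]); Rv=down(np.radians(100))
g=np.array([.620,.286,.096]); Rt=tilt(42); z=Rt.apply([0,0,1]); pre=g+z*(.012-.13)
print(rows(via,Rv,(up,S[1])),pre,rows(pre,Rt,(via,Rv)))
E
```

```text
([-0.774, -1.178, -0.148, 0.001, 0.001, -0.493], np.float64(10.3)) [0.54153466 0.2771987  0.18369109] ([1.303, 0.593, 0.732, -0.175, -0.187, -0.457], np.float64(11.0))
```

Request:
send_rows:
  plan:
    - [0,0,0,0,0,0,0.3]
    - [0,0,0,0,0,0,0.3]
    - [0,0,0,0,0,0,0.3]
    - [0,0,-0.25,0,0,0,0.3]
    - [0,0,-0.5,0,0,0,0.3]
    - [0,0,-0.75,0,0,0,0.3]
    - [0,0,-0.75,0,0,0,0.3]
    - [0,0,-0.75,0,0,0,0.3]

```text
time_s: 9.3
ee_pos: [0.6679, -0.1979, 0.3032]
orientation: [0.0, 0.995, 0.099, 0.002]
contact_force: [-0.2, -0.0, -0.6]
width: 0.35
grip_force: 0.0
```

Request:
send_rows:
  plan:
    - [-0.774,-1,-0.1,0,0,-0.493,0]
    - [-0.774,-1,-0.1,0,0,-0.493,0]
    - [-0.774,-1,-0.1,0,0,-0.493,0]
    - [-0.774,-1,-0.1,0,0,-0.493,0]
    - [-0.774,-1,-0.1,0,0,-0.493,0]
    - [-0.774,-1,-0.1,0,0,-0.493,0]
    - [-0.774,-1,-0.1,0,0,-0.493,0]
    - [-0.774,-1,-0.1,0,0,-0.493,0]
    - [-0.774,-1,-0.1,0,0,-0.493,0]
    - [-0.774,-1,-0.1,0,0,-0.493,0]
    - [-0.774,-1,-0.1,0,0,-0.493,0]
    - [-0.774,-1,-0.1,0,0,-0.493,0]

```text
time_s: 10.5
ee_pos: [0.4755, -0.0325, 0.3196]
orientation: [-0.001, 0.642, 0.767, -0.001]
contact_force: [0.2, 0.3, -0.5]
width: 0.502
grip_force: 0.0
```

```bash
python3 - <<'E'
from h import *
from bench import arm
s,S=st(arm); print(S[0])
g=np.array([.620,.286,.096]); Rt=tilt(42); z=Rt.apply([0,0,1]); pre=g+z*(.012-.13)
m=np.array([.46,.12,.28]); Rm=tilt(20,np.radians(-40))
print(rows(m,Rt,S),rows(pre,Rt,(m,Rt)))
E
```

```text
[ 0.47545475 -0.03253683  0.31959068]
([0.764, 0.058, 0.199, -0.176, -0.188, -0.456], np.float64(11.0)) ([-0.044, 0.736, 0.688, 0.0, 0.0, 0.0], np.float64(4.0))
```

Request:
send_rows:
  plan:
    - [0.764,0.058,0.199,-0.176,-0.188,-0.456,0]
    - [0.764,0.058,0.199,-0.176,-0.188,-0.456,0]
    - [0.764,0.058,0.199,-0.176,-0.188,-0.456,0]
    - [0.764,0.058,0.199,-0.176,-0.188,-0.456,0]
    - [0.764,0.058,0.199,-0.176,-0.188,-0.456,0]
    - [0.764,0.058,0.199,-0.176,-0.188,-0.456,0]
    - [0.764,0.058,0.199,-0.176,-0.188,-0.456,0]
    - [0.764,0.058,0.199,-0.176,-0.188,-0.456,0]
    - [0.764,0.058,0.199,-0.176,-0.188,-0.456,0]
    - [0.764,0.058,0.199,-0.176,-0.188,-0.456,0]
    - [0.764,0.058,0.199,-0.176,-0.188,-0.456,0]
    - [0.764,0.058,0.199,-0.176,-0.188,-0.456,0]
    - [0.764,0.058,0.199,-0.176,-0.188,-0.456,0]

```text
time_s: 11.8
ee_pos: [0.4765, 0.1358, 0.2548]
orientation: [0.275, 0.101, 0.956, 0.001]
contact_force: [-1.1, 1.6, 0.9]
width: 0.499
grip_force: 0.0
```

Request:
send_rows:
  plan:
    - [-0.044,0.736,0.688,0,0,0,0]
    - [-0.044,0.736,0.688,0,0,0,0]
    - [-0.044,0.736,0.688,0,0,0,0]
    - [-0.044,0.736,0.688,0,0,0,0]
    - [-0.044,0.736,0.688,0,0,0,0]
    - [-0.044,0.736,0.688,0,0,0,0]
    - [-0.044,0.736,0.688,0,0,0,0]

```text
time_s: 12.5
ee_pos: [0.5877, 0.2641, 0.1529]
orientation: [0.277, 0.106, 0.955, -0.003]
contact_force: [0.3, -0.0, 0.6]
width: 0.496
grip_force: 0.0
```

```bash
python3 - <<'E'
from h import *
from bench import arm,viewer
s,S=st(arm); print(S[0],S[1].as_matrix()[:,2],np.round(s["joint_positions"],2)); im=viewer.get_image("wrist"); cv2.imwrite("pics/w3.png",im["image"])
W=cloud(im,wristT(s,im)); hsv=cv2.cvtColor(im["image"],cv2.COLOR_BGR2HSV).astype(int)
br=(hsv[...,0]>3)&(hsv[...,0]<20)&(hsv[...,1]>120)&(W[...,2]>.02)&(W[...,2]<.22)&(W[...,0]>.5)&(W[...,0]<.8)
k,l,stt,_=cv2.connectedComponentsWithStats(br.astype(np.uint8))
u=np.array([.866*np.cos(PA),.866*np.sin(PA),.5])
for i in range(1,k):
    if stt[i,4]>100:
        q=W[l==i]; t=q@u; w=q@[-np.sin(PA),np.cos(PA),0]
        print(stt[i],q.mean(0).round(3),"t",np.percentile(t,[.5,99.5]).round(4))
        for a in np.arange(t.min(),t.max(),.02):
            b=(t>=a)&(t<a+.02)
            if b.sum()>10: r=q[b]; print("  ",round(a-t.min(),3),np.ptp(w[b]).round(4),((w[b].max()+w[b].min())/2).round(4),np.median(r,0).round(4))
E
```

```text
[0.58768674 0.26407622 0.15288244] [ 0.52867457 -0.0636073  -0.84643801] [-0.33  0.24 -0.4   1.89  0.75  0.77  0.16]
[  298    70   130   291 10177] [0.606 0.282 0.092] t [0.508  0.6876]
   0.0 0.0173 0.2142 [0.5392 0.2763 0.0524]
   0.02 0.0172 0.2141 [0.5563 0.2782 0.0624]
   0.04 0.0171 0.2142 [0.5735 0.2801 0.0724]
   0.06 0.0172 0.214 [0.5908 0.2819 0.0824]
   0.08 0.0171 0.214 [0.6081 0.2838 0.0923]
   0.1 0.0448 0.2149 [0.6281 0.2857 0.104 ]
   0.12 0.043 0.2137 [0.6415 0.2858 0.112 ]
   0.14 0.0543 0.2137 [0.66   0.2783 0.1222]
   0.16 0.0542 0.2135 [0.6763 0.2754 0.1314]
   0.18 0.0079 0.1994 [0.6891 0.2787 0.1385]
[ 118  135  122  217 6662] [0.604 0.169 0.083] t [0.5075 0.6547]
   0.0 0.0175 0.0999 [0.5514 0.1641 0.0521]
   0.02 0.0178 0.0999 [0.569 0.166 0.062]
   0.04 0.0178 0.0999 [0.586  0.1682 0.0719]
   0.06 0.0856 0.1337 [0.6032 0.1703 0.0819]
   0.08 0.0813 0.1309 [0.6203 0.1722 0.0921]
   0.1 0.0285 0.0996 [0.6383 0.1739 0.1022]
   0.12 0.0316 0.0993 [0.6539 0.1741 0.1118]
   0.14 0.0224 0.095 [0.6673 0.1661 0.1193]
[   0  328   45   89 2695] [ 0.776 -0.139  0.059] t [0.6437 0.7256]
   0.0 0.0204 -0.2331 [ 0.7578 -0.1482  0.0291]
   0.02 0.0139 -0.2272 [ 0.7688 -0.1394  0.0448]
   0.04 0.0119 -0.2249 [ 0.7791 -0.1367  0.0662]
   0.06 0.0111 -0.2241 [ 0.7872 -0.1356  0.0919]
   0.08 0.0067 -0.2255 [ 0.7964 -0.1376  0.1052]
```

View pics/w3.png

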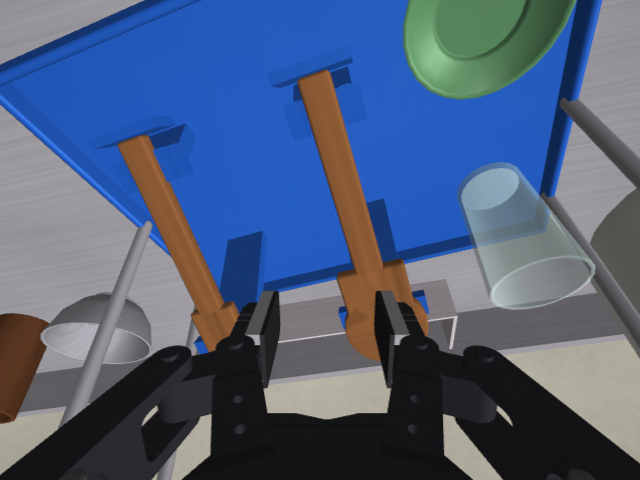

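The wrist view shows the paddle's handle running from (315,75) to (375,265), with its head under the right finger. The spatula is to its left, and the saucer and tumbler to its right. Widths of 17 mm (handle) and 54 mm (head) confirm it is the paddle. The tool had not finished turning, so I'll back off and align it.

```bash
cat >> h.py <<'E'
G=np.array([.6194,.2851,.0937])
E
python3 - <<'E'
from h import *
from bench import arm
s,S=st(arm); Rt=tilt(42); z=Rt.apply([0,0,1])
print(rows(G+z*(.012-.12),Rt,S),rows(G+z*.012,Rt,S))
E
```

```text
([0.127, 0.028, -0.196, -0.047, -0.052, -0.091], np.float64(2.4)) ([0.044, 0.129, 0.39, -0.047, -0.052, -0.091], np.float64(2.4))
```

Request:
send_rows:
  plan:
    - [0.127,0.028,-0.196,-0.047,-0.052,-0.091,0]
    - [0.127,0.028,-0.196,-0.047,-0.052,-0.091,0]
    - [0.127,0.028,-0.196,-0.047,-0.052,-0.091,0]
    - [0.127,0.028,-0.196,-0.047,-0.052,-0.091,0]
    - [0.127,0.028,-0.196,-0.047,-0.052,-0.091,0]
    - [0.127,0.028,-0.196,-0.047,-0.052,-0.091,0]
    - [0.127,0.028,-0.196,-0.047,-0.052,-0.091,0]
    - [0.127,0.028,-0.196,-0.047,-0.052,-0.091,0]

```text
time_s: 13.35
ee_pos: [0.5478, 0.278, 0.1726]
orientation: [0.357, -0.052, 0.932, 0.02]
contact_force: [-0.1, 0.3, -0.0]
width: 0.498
grip_force: 0.0
```

```bash
python3 - <<'E'
from h import *
from bench import arm
s,S=st(arm); Rt=tilt(42); z=Rt.apply([0,0,1])
print(S[0],np.round(s["joint_positions"],2),rows(G+z*.012,Rt,S))
E
```

```text
[0.54780762 0.27802999 0.17263852] [-0.35  0.07 -0.42  2.13  0.97  0.55  0.17] ([-0.004, -0.005, 0.594, -0.0, -0.0, -0.0], np.float64(2.4))
```

Aligned. Now the advance, grasp and check.

Request:
send_rows:
  plan:
    - [-0.004,-0.005,0.15,0,0,0,0]
    - [-0.004,-0.005,0.3,0,0,0,0]
    - [-0.004,-0.005,0.45,0,0,0,0]
    - [-0.004,-0.005,0.594,0,0,0,0]
    - [-0.004,-0.005,0.594,0,0,0,0]
    - [-0.004,-0.005,0.594,0,0,0,0]

```text
time_s: 13.95
ee_pos: [0.6268, 0.2856, 0.0835]
orientation: [0.356, -0.052, 0.933, 0.019]
contact_force: [-0.7, 1.1, 0.8]
width: 0.497
grip_force: 0.0
```

```bash
python3 - <<'E'
from h import *
from bench import arm
s,S=st(arm); Rt=tilt(42); z=Rt.apply([0,0,1])
print(S[0],s["contact_force"],rows(G+z*.012,Rt,S), (S[0]-G)@z)
n=np.array([-.497,-.056,.866])
lift=G+z*.012+.03*n; out=lift+[-.17,-.02,.02]
print(rows(lift,Rt,(G+z*.012,Rt)),rows(out,Rt,(G+z*.012,Rt)))
E
```

```text
[0.6268031  0.28560324 0.08347633] [-0.73350104  1.14069501  0.7820298 ] ([-0.007, 0.002, -0.003, -0.0, -0.001, 0.0], np.float64(0.0)) 0.01255796790804789
([-0.031, -0.0, -0.147, 0.0, 0.0, 0.0], np.float64(0.6)) ([0.538, -0.005, -0.794, 0.0, 0.0, 0.0], np.float64(3.8))
```

Request:
send_rows:
  plan:
    - [0,0,0,0,0,0,1]
    - [0,0,0,0,0,0,1]
    - [0,0,0,0,0,0,1]
    - [0,0,0,0,0,0,1]
    - [0,0,0,0,0,0,1]
    - [0,0,0,0,0,0,1]
    - [0,0,0,0,0,0,1]
  squeeze: 50

```text
time_s: 14.65
ee_pos: [0.6269, 0.2863, 0.086]
orientation: [0.358, -0.053, 0.932, 0.02]
contact_force: [-8.5, -0.7, 6.9]
width: 0.193
grip_force: 49.9
```

Request:
send_rows:
  plan:
    - [-0.01,0,-0.05,0,0,0,1]
    - [-0.02,0,-0.1,0,0,0,1]
    - [-0.03,0,-0.147,0,0,0,1]
    - [-0.03,0,-0.147,0,0,0,1]
    - [0.1,0,-0.28,0,0,0,1]
    - [0.2,0,-0.4,0,0,0,1]
    - [0.3,0,-0.52,0,0,0,1]
    - [0.42,0,-0.65,0,0,0,1]
    - [0.538,0,-0.794,0,0,0,1]
    - [0.538,0,-0.794,0,0,0,1]
    - [0.538,0,-0.794,0,0,0,1]

```text
time_s: 15.75
ee_pos: [0.4525, 0.269, 0.134]
orientation: [0.358, -0.052, 0.932, 0.024]
contact_force: [-0.3, 0.5, -0.9]
width: 0.195
grip_force: 49.5
```

```bash
python3 - <<'E'
from h import *
from bench import arm,viewer
s,S=st(arm); print(S[0],s["contact_force"],s["grip_force"],s["width"]*85,np.round(s["joint_positions"],2)); im=viewer.get_image("wrist"); cv2.imwrite("pics/w4.png",im["image"])
W=cloud(im,wristT(s,im)); T=S[1].inv().apply((W-S[0]).reshape(-1,3)).reshape(W.shape)
hsv=cv2.cvtColor(im["image"],cv2.COLOR_BGR2HSV).astype(int)
br=(hsv[...,0]>3)&(hsv[...,0]<20)&(hsv[...,1]>120)&(abs(T[...,1])<.05)&(T[...,2]>-.06)&(T[...,2]<.07)&(abs(T[...,0])<.13)
k,l,stt,_=cv2.connectedComponentsWithStats(br.astype(np.uint8))
for i in range(1,k):
    if stt[i,4]>100:
        q=T[l==i]
        print(stt[i])
        for a in np.arange(-.12,.12,.02):
            b=(q[:,0]>=a)&(q[:,0]<a+.02)
            if b.sum()>10: print("  x",a.round(3),"y",np.percentile(q[b,1],[2,98]).round(4),"z",np.median(q[b,2]).round(4),q[b,0].min().round(4),q[b,0].max().round(4))
E
```

```text
[0.45246938 0.26900994 0.13402095] [-0.32528642  0.45602748 -0.85446498] 49.4557124376297 16.54115047200569 [ 0.07 -0.04 -0.97  2.32  1.06  0.54 -0.09]
[  297    48    64   371 19084]
  x -0.06 y [-0.0125  0.0149] z -0.0051 -0.0599 -0.04
  x -0.04 y [-0.0107  0.0129] z -0.0089 -0.04 -0.02
  x -0.02 y [-0.007   0.0101] z -0.0135 -0.02 -0.0
  x 0.0 y [-0.007   0.0096] z -0.0177 0.0 0.02
  x 0.02 y [-0.0069  0.0096] z -0.022 0.02 0.04
  x 0.04 y [-0.0069  0.0096] z -0.0262 0.04 0.06
  x 0.06 y [-0.0068  0.0098] z -0.0306 0.06 0.0799
  x 0.08 y [-0.0068  0.0099] z -0.0346 0.0801 0.0987
```

View pics/w4.png

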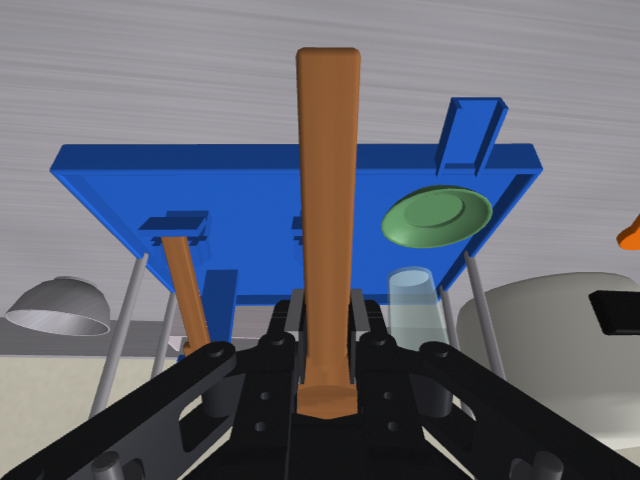

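The paddle is held level in the pads, with 16.5 mm between them; its handle end is at about (328,50) and it tilts 12° in the tool frame. Next I'll carry it over the case.

```bash
cat >> h.py <<'E'
def lay(h,ang=12.0,pb=(.0077,.0015,-.008)):
    a=np.radians(ang); ht=np.array([np.cos(a),0,-np.sin(a)]); nt=np.array([-np.sin(a),0,-np.cos(a)])
    hw=np.array([np.cos(CASE[2]+np.pi/2),np.sin(CASE[2]+np.pi/2),0]); up=np.array([0,0,1.])
    Rt=R.from_matrix(np.c_[hw,np.cross(up,hw),up]@np.c_[ht,np.cross(nt,ht),nt].T)
    return case(0,0,.018+h)-Rt.apply(pb),Rt
E
python3 - <<'E'
from h import *
from bench import arm
s,S=st(arm); hov,Rh=lay(.12); via=np.array([.46,.08,.27])
print(hov,rows(via,Rh,S),rows(hov,Rh,(via,Rh)))
E
```

```text
[ 0.54229831 -0.2326118   0.13177574] ([-0.411, -0.935, -0.556, 0.219, 0.132, 0.426], np.float64(10.4)) ([-1.434, 0.103, 1.011, 0.0, 0.0, 0.0], np.float64(7.0))
```

Request:
send_rows:
  plan:
    - [-0.2,-0.3,-0.45,0,0,0,1]
    - [-0.3,-0.6,-0.55,0.219,0.132,0.426,1]
    - [-0.411,-0.935,-0.556,0.219,0.132,0.426,1]
    - [-0.411,-0.935,-0.556,0.219,0.132,0.426,1]
    - [-0.411,-0.935,-0.556,0.219,0.132,0.426,1]
    - [-0.411,-0.935,-0.556,0.219,0.132,0.426,1]
    - [-0.411,-0.935,-0.556,0.219,0.132,0.426,1]
    - [-0.411,-0.935,-0.556,0.219,0.132,0.426,1]
    - [-0.411,-0.935,-0.556,0.219,0.132,0.426,1]
    - [-0.411,-0.935,-0.556,0.219,0.132,0.426,1]
    - [-0.411,-0.935,-0.556,0.219,0.132,0.426,1]
    - [-0.411,-0.935,-0.556,0.219,0.132,0.426,1]
    - [-0.411,-0.935,-0.556,0.219,0.132,0.426,1]
    - [-0.411,-0.935,-0.556,0.219,0.132,0.426,1]
    - [-0.411,-0.935,-0.556,0.219,0.132,0.426,1]
    - [-0.411,-0.935,-0.556,0.219,0.132,0.426,1]

```text
time_s: 17.4
ee_pos: [0.4609, 0.0797, 0.2696]
orientation: [0.081, 0.632, 0.768, -0.066]
contact_force: [-0.7, 0.7, -0.5]
width: 0.196
grip_force: 49.4
```

```bash
python3 - <<'E'
from h import *
from bench import arm
s,S=st(arm); hov,Rh=lay(.12); print(S[0],np.round(s["joint_positions"],2),s["width"])
m=(S[0]+hov)/2+[0,0,.03]
print(rows(m,Rh,S),rows(hov,Rh,(m,Rh)))
E
```

```text
[0.46090662 0.07966791 0.26956372] [-0.23  0.04 -0.17  1.71  0.21  1.43 -0.25] 0.19569521576893015
([-0.747, 0.049, 0.358, 0.0, -0.0, -0.0], np.float64(3.3)) ([-0.685, 0.049, 0.651, 0.0, 0.0, 0.0], np.float64(3.8))
```

Request:
send_rows:
  plan:
    - [-0.3,0.02,0.14,0,0,0,1]
    - [-0.5,0.035,0.24,0,0,0,1]
    - [-0.747,0.049,0.358,0,0,0,1]
    - [-0.747,0.049,0.358,0,0,0,1]
    - [-0.747,0.049,0.358,0,0,0,1]

```text
time_s: 17.9
ee_pos: [0.5006, -0.08, 0.2299]
orientation: [0.081, 0.634, 0.766, -0.067]
contact_force: [-0.4, 0.3, -0.9]
width: 0.195
grip_force: 49.4
```

Request:
send_rows:
  plan:
    - [-0.2,0.015,0.2,0,0,0,1]
    - [-0.4,0.03,0.4,0,0,0,1]
    - [-0.6,0.049,0.55,0,0,0,1]
    - [-0.685,0.049,0.651,0,0,0,1]
    - [-0.685,0.049,0.651,0,0,0,1]
    - [-0.685,0.049,0.651,0,0,0,1]

```text
time_s: 18.5
ee_pos: [0.5417, -0.2317, 0.131]
orientation: [0.08, 0.633, 0.768, -0.066]
contact_force: [-0.1, -0.3, 0.2]
width: 0.198
grip_force: 49.4
```

```bash
python3 - <<'E'
from h import *
from bench import arm,viewer
s,S=st(arm); im=viewer.get_image("wrist"); W=cloud(im,wristT(s,im)); cv2.imwrite("pics/w5.png",im["image"])
hsv=cv2.cvtColor(im["image"],cv2.COLOR_BGR2HSV).astype(int)
dx,dy=W[...,0]-CASE[0],W[...,1]-CASE[1]; c,sn=np.cos(CASE[2]),np.sin(CASE[2]); cx=c*dx+sn*dy; cy=-sn*dx+c*dy; z=W[...,2]
br=(hsv[...,0]>3)&(hsv[...,0]<20)&(hsv[...,1]>120)&(abs(cx)<.1)&(abs(cy)<.15)&(z>.1)
print("paddle cx,cy,z",[np.percentile(a[br],[1,50,99]).round(4) for a in(cx,cy,z)], np.polyfit(cy[br],z[br],1),np.polyfit(cy[br],cx[br],1))
w=(z>.045)&(z<.066)&(abs(cx)<.09)&(cy>-.05)&(cy<.15)&(hsv[...,1]<80); print("wall top",[np.percentile(a[w],[1,50,99]).round(4) for a in(cx,cy,z)])
print(S[0])
for h in(.12,.03,.003,0,-.002): print(h,rows(*lay(h),S))
E
```

```text
paddle cx,cy,z [array([-0.0124, -0.0011,  0.0097]), array([-0.0606,  0.0468,  0.0958]), array([0.1449, 0.1464, 0.1481])] [0.00026736 0.14652291] [ 0.00308561 -0.00110331]
wall top [array([-0.0828, -0.0034,  0.0658]), array([-0.046 ,  0.0636,  0.1146]), array([0.0455, 0.0592, 0.0658])]
[ 0.54171113 -0.23171743  0.13104826]
0.12 ([-0.006, 0.002, -0.003, -0.0, -0.001, -0.0], np.float64(0.0))
0.03 ([0.087, 0.002, 0.438, -0.0, -0.001, -0.0], np.float64(1.8))
0.003 ([0.115, 0.002, 0.57, -0.0, -0.001, -0.0], np.float64(2.3))
0 ([0.118, 0.002, 0.585, -0.0, -0.001, -0.0], np.float64(2.4))
-0.002 ([0.12, 0.002, 0.594, -0.0, -0.001, -0.0], np.float64(2.4))
```

View pics/w5.png

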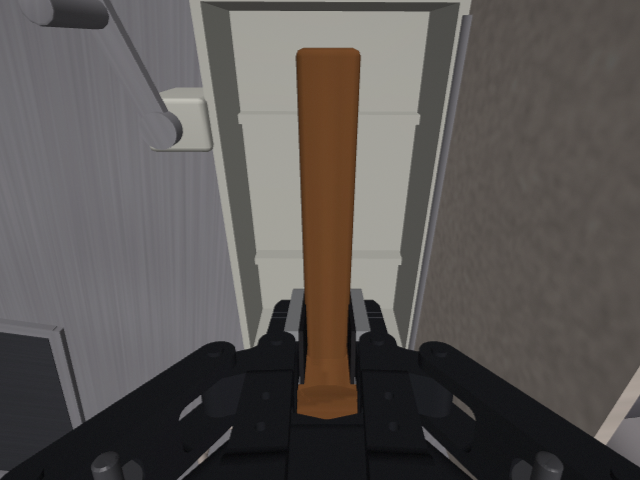

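The view shows the paddle level and centred over the open case, aligned with the walls; the ribs are at rows 118 and 258, and the latch lever is clear at top left. Now lowering it.

Request:
send_rows:
  plan:
    - [0.03,0.002,0.18,0,0,0,1]
    - [0.06,0.002,0.32,0,0,0,1]
    - [0.087,0.002,0.438,0,0,0,1]
    - [0.1,0.002,0.5,0,0,0,1]
    - [0.115,0.002,0.565,0,0,0,1]
    - [0.117,0.002,0.58,0,0,0,1]
    - [0.117,0.002,0.58,0,0,0,1]

```text
time_s: 19.25
ee_pos: [0.5429, -0.2335, 0.0136]
orientation: [0.081, 0.633, 0.767, -0.066]
contact_force: [-0.2, -0.0, -0.0]
width: 0.197
grip_force: 49.5
```

```bash
python3 - <<'E'
from h import *
from bench import arm
s,S=st(arm); print(S[0],s["contact_force"],s["moment"],rows(*lay(0),S),rows(*lay(-.0015),S))
E
```

```text
[ 0.54291973 -0.23352254  0.01357784] [-0.22374917 -0.01262672 -0.04026312] [0.21829616 0.04019599 0.02446884] ([0.007, -0.002, 0.008, 0.0, -0.0, -0.001], np.float64(0.0)) ([0.008, -0.002, 0.015, 0.0, -0.0, -0.001], np.float64(0.1))
```

Request:
send_rows:
  plan:
    - [0.001,0,0.005,0,0,0,1]
    - [0.002,0,0.01,0,0,0,1]
    - [0.002,0,0.01,0,0,0,1]

```text
time_s: 19.55
ee_pos: [0.5428, -0.234, 0.0117]
orientation: [0.081, 0.633, 0.767, -0.066]
contact_force: [0.4, -0.4, -0.3]
width: 0.194
grip_force: 49.5
```

Request:
send_rows:
  plan:
    - [0.001,0,0.005,0,0,0,1]
    - [0.001,0,0.008,0,0,0,1]
    - [0.001,0,0.008,0,0,0,1]

```text
time_s: 19.85
ee_pos: [0.5428, -0.234, 0.0108]
orientation: [0.081, 0.633, 0.767, -0.066]
contact_force: [-6.0, 3.3, 10.2]
width: 0.195
grip_force: 50.9
```

Request:
send_rows:
  plan:
    - [0,0,-0.004,0,0,0,0.5]
    - [0,0,-0.004,0,0,0,0.4]
    - [0,0,-0.004,0,0,0,0.3]
    - [0,0,-0.004,0,0,0,0.3]
    - [0,0,-0.004,0,0,0,0.3]
    - [0,0,-0.15,0,0,0,0.3]
    - [0,0,-0.35,0,0,0,0.3]
    - [0,0,-0.6,0,0,0,0.3]
    - [0,0,-0.85,0,0,0,0.3]
    - [0,0,-1,0,0,0,0.3]
    - [0,0,-1,0,0,0,0.3]

```text
time_s: 20.95
ee_pos: [0.5372, -0.1928, 0.2108]
orientation: [0.084, 0.633, 0.767, -0.063]
contact_force: [0.4, -0.1, -0.4]
width: 0.355
grip_force: 0.0
```

```bash
python3 - <<'E'
from h import *
from bench import arm,viewer
s,S=st(arm); im=viewer.get_image("wrist"); W=cloud(im,wristT(s,im)); cv2.imwrite("pics/w6.png",im["image"])
hsv=cv2.cvtColor(im["image"],cv2.COLOR_BGR2HSV).astype(int)
dx,dy=W[...,0]-CASE[0],W[...,1]-CASE[1]; c,sn=np.cos(CASE[2]),np.sin(CASE[2]); cx=c*dx+sn*dy; cy=-sn*dx+c*dy; z=W[...,2]
br=(hsv[...,0]>3)&(hsv[...,0]<20)&(hsv[...,1]>120)&(abs(cx)<.1)&(abs(cy)<.15)&(z<.1)
print("paddle cx,cy,z",[np.percentile(a[br],[1,50,99]).round(4) for a in(cx,cy,z)], np.polyfit(cy[br],z[br],1),np.polyfit(cx[br],z[br],1))
# lid plane points
m=(cx>.05)&(cx<.16)&(abs(cy)<.11)&(z>.08)&(z<.185)&(hsv[...,1]<90)
print("lid pts",m.sum(), np.polyfit(z[m],cx[m],1) if m.sum()>50 else "")
print(S[0],np.round(s["joint_positions"],2))
E
```

```text
paddle cx,cy,z [array([-0.0243, -0.0004,  0.0228]), array([-0.0902, -0.0241,  0.0929]), array([0.0231, 0.0261, 0.0277])] [-0.00037649  0.02609715] [-0.00391803  0.02609852]
lid pts 21067 [0.20066119 0.04756868]
[ 0.53721629 -0.19278782  0.21083952] [0.09 0.2  0.09 1.67 0.19 1.19 0.31]
```

The paddle lies flat: its top is at 26 mm, level in both directions, and it is centred. I'll grip the fin again where I released it and reverse the arc.

```bash
python3 - <<'E'
from h import *
from bench import arm
s,S=st(arm); B=np.array([.668,-.201,.31]); Rd=down(CASE[2])
print(rows(B,Rd,S),rows(S[0]+[0,0,.1],S[1],S))
E
```

```text
([-0.267, 0.644, -0.462, 0.054, 0.051, 0.497], np.float64(10.5)) ([-0.104, 0.003, -0.489, 0.0, 0.0, 0.0], np.float64(2.0))
```

Request:
send_rows:
  plan:
    - [-0.05,0,-0.25,0,0,0,0.2]
    - [-0.104,0,-0.48,0,0,0,0.2]
    - [-0.267,0.644,-0.462,0.054,0.051,0.497,0.2]
    - [-0.267,0.644,-0.462,0.054,0.051,0.497,0.2]
    - [-0.267,0.644,-0.462,0.054,0.051,0.497,0.2]
    - [-0.267,0.644,-0.462,0.054,0.051,0.497,0.2]
    - [-0.267,0.644,-0.462,0.054,0.051,0.497,0.2]
    - [-0.267,0.644,-0.462,0.054,0.051,0.497,0.2]
    - [-0.267,0.644,-0.462,0.054,0.051,0.497,0.2]
    - [-0.267,0.644,-0.462,0.054,0.051,0.497,0.2]
    - [-0.267,0.644,-0.462,0.054,0.051,0.497,0.2]
    - [-0.267,0.644,-0.462,0.054,0.051,0.497,0.2]
    - [-0.267,0.644,-0.462,0.054,0.051,0.497,0.2]
    - [-0.267,0.644,-0.462,0.054,0.051,0.497,0.2]
    - [-0.267,0.644,-0.462,0.054,0.051,0.497,0.2]
    - [-0.267,0.644,-0.462,0.054,0.051,0.497,0.2]

```text
time_s: 22.6
ee_pos: [0.6671, -0.2012, 0.3059]
orientation: [-0.001, 0.995, 0.098, -0.003]
contact_force: [0.0, 0.3, -0.8]
width: 0.401
grip_force: 0.0
```

```bash
python3 - <<'E'
from h import *
from bench import arm
s,S=st(arm); Rd=down(CASE[2])
print(rows(np.array([.668,-.201,.152]),Rd,S))
E
```

```text
([0.01, 0.001, 0.769, -0.001, 0.002, 0.001], np.float64(3.1))
```

Request:
send_rows:
  plan:
    - [0.01,0,0.25,0,0,0,0.2]
    - [0.01,0,0.5,0,0,0,0.2]
    - [0.01,0,0.7,0,0,0,0.2]
    - [0.01,0,0.769,0,0,0,0.2]
    - [0.01,0,0.769,0,0,0,0.2]
    - [0.01,0,0.769,0,0,0,0.6]
    - [0.01,0,0.769,0,0,0,1]
    - [0.01,0,0.769,0,0,0,1]
    - [0.01,0,0.769,0,0,0,1]
    - [0.01,0,0.769,0,0,0,1]
  squeeze: 40

```text
time_s: 23.6
ee_pos: [0.67, -0.2009, 0.1561]
orientation: [0.0, 0.995, 0.097, -0.0]
contact_force: [1.0, 2.2, 5.6]
width: 0.104
grip_force: 39.6
```

Request:
send_rows:
  plan:
    - [-0.055,0,-0.028,0,0,0,1]
    - [-0.113,0,-0.05,0,0,0,1]
    - [-0.172,0,-0.067,0,0,0,1]
    - [-0.233,0,-0.078,0,0,0,1]
    - [-0.294,0,-0.083,0,0,0,1]
    - [-0.356,0,-0.081,0,0,0,1]
    - [-0.417,0,-0.073,0,0,0,1]
    - [-0.477,0,-0.06,0,0,0,1]
    - [-0.536,0,-0.04,0,0,0,1]
    - [-0.592,0,-0.015,0,0,0,1]
    - [-0.645,0,0.016,0,0,0,1]
    - [-0.695,0,0.052,0,0,0,1]
    - [-0.741,0,0.093,0,0,0,1]
    - [-0.783,0,0.138,0,0,0,1]
    - [-0.82,0,0.188,0,0,0,1]
    - [-0.852,0,0.24,0,0,0,1]
    - [-0.879,0,0.296,0,0,0,1]
    - [-0.9,0,0.35,0,0,0,1]
    - [-0.9,0,0.365,0,0,0,1]
    - [-0.9,0,0.365,0,0,0,1]

```text
time_s: 25.6
ee_pos: [0.4911, -0.2354, 0.0858]
orientation: [-0.001, 0.995, 0.096, -0.002]
contact_force: [-18.9, 10.3, 40.7]
width: 0.101
grip_force: 54.3
```

```bash
python3 - <<'E'
from h import *
from bench import arm
s,S=st(arm); print(S[0],s["contact_force"],s["width"]*85,np.round(s["joint_positions"],2),rows(np.r_[case(-.053,0,0)[:2],.078],down(CASE[2]),S))
E
```

```text
[ 0.49106574 -0.23538859  0.08577692] [-18.90721503  10.26817611  40.73270528] 8.582000711985511 [ 0.12  0.34  0.33  1.79 -0.13  1.03 -0.88] ([-0.003, -0.01, 0.039, -0.001, 0.001, -0.0], np.float64(0.2))
```

Request:
send_rows:
  plan:
    - [0,0,-0.02,0,0,0,1]
    - [0,0,-0.02,0,0,0,0.3]
    - [0,0,-0.02,0,0,0,0.3]
    - [0,0,-0.02,0,0,0,0.3]
    - [0,0,-0.2,0,0,0,0.3]
    - [0,0,-0.4,0,0,0,0.3]
    - [0,0,-0.6,0,0,0,0.3]
    - [0,0,-0.6,0,0,0,0.3]

```text
time_s: 26.4
ee_pos: [0.4945, -0.2374, 0.2067]
orientation: [0.002, 0.995, 0.096, 0.002]
contact_force: [0.5, -0.3, 0.5]
width: 0.353
grip_force: 0.0
```

```bash
python3 - <<'E'
from h import *
from bench import arm,viewer
s,S=st(arm); im=viewer.get_image("wrist"); W=cloud(im,wristT(s,im)); im2=viewer.get_image("side")
for nm,W in(("wrist",W),("side",cloud(im2))):
    dx,dy=W[...,0]-CASE[0],W[...,1]-CASE[1]; c,sn=np.cos(CASE[2]),np.sin(CASE[2]); cx=c*dx+sn*dy; cy=-sn*dx+c*dy; z=W[...,2]
    m=(abs(cx)<.06)&(abs(cy)<.11)&(z>.05)&(z<.082); print(nm,m.sum(),"z = a*cx+b",np.polyfit(cx[m],z[m],1))
    m=(z>.088)&(z<.122)&(cx>-.16)&(cx<.1)&(abs(cy)<.16)
    k,l,stt,_=cv2.connectedComponentsWithStats(m.astype(np.uint8))
    for i in range(1,k):
        if stt[i,4]>20:
            b=l==i; t=b&(z>np.percentile(z[b],97)-.004); print(stt[i,4],cx[t].mean().round(4),cy[t].mean().round(4),z[t].max().round(4),"latch",np.arctan2(cy[t].mean()-.06,cx[t].mean()+.085))
print(S[0],np.round(s["joint_positions"],2))
E
```

```text
wrist 42418 z = a*cx+b [-0.0089657  0.0657484]
447 -0.0523 -0.0006 0.1104 latch -1.0751820312223088
404 -0.1006 0.1081 0.1115 latch 1.8849574969124887
side 1573 z = a*cx+b [-0.01138887  0.0665295 ]
45 -0.055 0.0024 0.1137 latch -1.0903724044242324
27 -0.1025 0.1096 0.1114 latch 1.9100005533122986
[ 0.49449354 -0.23739835  0.20668555] [ 0.09  0.23  0.35  1.64 -0.08  1.28 -0.92]
```

```bash
python3 - <<'E'
from h import *
from bench import arm
s,S=st(arm)
for z in(.09,.068,.0625): print(rows(case(-.05,-.045,z),down(CASE[2]),S))
s,im=pickle.load(open("w1.pkl","rb")); W=cloud(im,wristT(s,im))
dx,dy=W[...,0]-CASE[0],W[...,1]-CASE[1]; c,sn=np.cos(CASE[2]),np.sin(CASE[2]); cx=c*dx+sn*dy; cy=-sn*dx+c*dy; z=W[...,2]
m=(abs(cx)<.06)&(abs(cy)<.11)&(z>.05)&(z<.07); print("start",np.polyfit(cx[m],z[m],1))
E
```

```text
([0.008, 0.21, 0.558, -0.0, 0.001, -0.0], np.float64(2.4))
([0.008, 0.21, 0.668, -0.0, 0.001, -0.0], np.float64(2.8))
([0.008, 0.21, 0.696, -0.0, 0.001, -0.0], np.float64(2.9))
start [-0.00045858  0.06523502]
```

Request:
send_rows:
  plan:
    - [0.008,0.21,0.2,0,0,0,1]
    - [0.008,0.21,0.4,0,0,0,1]
    - [0.008,0.21,0.5,0,0,0,1]
    - [0.008,0.21,0.6,0,0,0,1]
    - [0.008,0.21,0.65,0,0,0,1]
    - [0.008,0.21,0.668,0,0,0,1]
    - [0.008,0.21,0.68,0,0,0,1]
    - [0.008,0.21,0.69,0,0,0,1]
    - [0.008,0.21,0.69,0,0,0,1]

```text
time_s: 27.4
ee_pos: [0.4989, -0.2759, 0.0655]
orientation: [-0.002, 0.995, 0.096, -0.004]
contact_force: [-18.9, 8.9, 33.3]
width: -0.003
grip_force: 16.8
```

```bash
python3 - <<'E'
from h import *
from bench import arm
s,S=st(arm); y=CASE[2]; pv=case(-.085,.06,0)
T=lambda a,z:(np.r_[(pv+.052*np.array([np.cos(y+a),np.sin(y+a),0]))[:2],z],down(y+a))
print(rows(*T(1.89,.19),S),rows(T(1.89,.084)[0],T(1.89,.084)[1],T(1.89,.19)))
for a in np.r_[np.arange(1.75,-.04,-.14),-.06]: print(round(a,2),rows(*T(a,.084),T(1.89,.084))[0])
E
```

```text
([-0.249, -0.766, -0.617, -0.003, 0.0, -0.602], np.float64(12.6)) ([-0.0, -0.0, 0.53, 0.0, 0.0, 0.0], np.float64(2.1))
1.75 [-0.003, 0.036, 0.0, -0.0, -0.0, 0.045]
1.61 [-0.01, 0.072, 0.0, -0.0, -0.0, 0.089]
1.47 [-0.023, 0.106, 0.0, -0.0, -0.0, 0.134]
1.33 [-0.04, 0.138, 0.0, 0.0, -0.0, 0.178]
1.19 [-0.061, 0.167, 0.0, -0.0, -0.0, 0.223]
1.05 [-0.086, 0.194, 0.0, -0.0, -0.0, 0.267]
0.91 [-0.115, 0.216, 0.0, -0.0, -0.0, 0.312]
0.77 [-0.147, 0.234, 0.0, 0.0, -0.0, 0.357]
0.63 [-0.18, 0.248, 0.0, -0.0, -0.0, 0.401]
0.49 [-0.216, 0.256, 0.0, -0.0, -0.0, 0.446]
0.35 [-0.252, 0.26, 0.0, -0.0, -0.0, 0.49]
0.21 [-0.288, 0.258, 0.0, 0.0, -0.0, 0.535]
0.07 [-0.324, 0.252, 0.0, -0.0, -0.0, 0.579]
-0.06 [-0.356, 0.242, 0.0, -0.0, -0.0, 0.621]
```

Request:
send_rows:
  plan:
    - [0,0,-0.25,0,0,0,1]
    - [0,0,-0.5,0,0,0,0.4]
    - [-0.249,-0.766,-0.617,0,0,-0.602,0.4]
    - [-0.249,-0.766,-0.617,0,0,-0.602,0.4]
    - [-0.249,-0.766,-0.617,0,0,-0.602,0.4]
    - [-0.249,-0.766,-0.617,0,0,-0.602,0.4]
    - [-0.249,-0.766,-0.617,0,0,-0.602,0.4]
    - [-0.249,-0.766,-0.617,0,0,-0.602,0.4]
    - [-0.249,-0.766,-0.617,0,0,-0.602,0.4]
    - [-0.249,-0.766,-0.617,0,0,-0.602,0.4]
    - [-0.249,-0.766,-0.617,0,0,-0.602,0.4]
    - [-0.249,-0.766,-0.617,0,0,-0.602,0.4]
    - [-0.249,-0.766,-0.617,0,0,-0.602,0.4]
    - [-0.249,-0.766,-0.617,0,0,-0.602,0.4]
    - [-0.249,-0.766,-0.617,0,0,-0.602,0.4]
    - [-0.249,-0.766,-0.617,0,0,-0.602,0.4]
    - [-0.249,-0.766,-0.617,0,0,-0.602,0.4]
    - [-0.249,-0.766,-0.617,0,0,-0.602,0.4]

```text
time_s: 29.2
ee_pos: [0.423, -0.1358, 0.1868]
orientation: [-0.003, 0.505, 0.863, -0.001]
contact_force: [0.1, 0.5, 0.0]
width: 0.298
grip_force: 0.0
```

```bash
python3 - <<'E'
from h import *
from bench import arm
s,S=st(arm); y=CASE[2]; pv=case(-.085,.06,0); a=1.89
p=np.r_[(pv+.052*np.array([np.cos(y+a),np.sin(y+a),0]))[:2],.084]
print(S[0],s["width"],np.round(s["joint_positions"],2),rows(p,down(y+a),S))
E
```

```text
[ 0.42303139 -0.13579657  0.18682518] 0.29815723307938213 [ 0.02  0.02  0.22  1.91 -0.    1.22  0.76] ([0.003, -0.004, 0.514, -0.001, -0.001, -0.0], np.float64(2.1))
```

Request:
send_rows:
  plan:
    - [0.003,-0.004,0.2,0,0,0,0.4]
    - [0.003,-0.004,0.4,0,0,0,0.4]
    - [0.003,-0.004,0.514,0,0,0,0.4]
    - [0.003,-0.004,0.514,0,0,0,0.5]
    - [0.003,-0.004,0.514,0,0,0,0.6]
    - [0.003,-0.004,0.514,0,0,0,0.6]
  squeeze: 20

```text
time_s: 29.8
ee_pos: [0.4227, -0.1359, 0.0856]
orientation: [-0.001, 0.504, 0.864, -0.001]
contact_force: [0.9, -0.2, 0.4]
width: 0.2
grip_force: 0.0
```

Request:
send_rows:
  plan:
    - [-0.003,0.036,0,0,0,0.045,0.6]
    - [-0.01,0.072,0,0,0,0.089,0.6]
    - [-0.023,0.106,0,0,0,0.134,0.6]
    - [-0.04,0.138,0,0,0,0.178,0.6]
    - [-0.061,0.167,0,0,0,0.223,0.6]
    - [-0.086,0.194,0,0,0,0.267,0.6]
    - [-0.115,0.216,0,0,0,0.312,0.6]
    - [-0.147,0.234,0,0,0,0.357,0.6]
    - [-0.18,0.248,0,0,0,0.401,0.6]
    - [-0.216,0.256,0,0,0,0.446,0.6]
    - [-0.252,0.26,0,0,0,0.49,0.6]
    - [-0.288,0.258,0,0,0,0.535,0.6]
    - [-0.324,0.252,0,0,0,0.579,0.6]
    - [-0.356,0.242,0,0,0,0.621,0.6]
    - [-0.356,0.242,0,0,0,0.621,0.6]
    - [-0.356,0.242,0,0,0,0.621,0.6]

```text
time_s: 31.4
ee_pos: [0.4993, -0.1737, 0.0845]
orientation: [-0.0, 0.998, 0.069, -0.002]
contact_force: [-0.4, -0.8, 0.2]
width: 0.198
grip_force: 0.0
```

Request:
send_rows:
  plan:
    - [0,0,0,0,0,0,0.4]
    - [0,0,0,0,0,0,0.3]
    - [0,0,-0.25,0,0,0,0.3]
    - [0,0,-0.5,0,0,0,0.3]
    - [0,0,-0.75,0,0,0,0.3]
    - [0,0,-0.75,0,0,0,0.3]
    - [0,0,-0.75,0,0,0,0.3]

```text
time_s: 32.1
ee_pos: [0.5002, -0.174, 0.235]
orientation: [-0.0, 0.998, 0.068, -0.001]
contact_force: [0.2, 0.5, -1.6]
width: 0.352
grip_force: 0.0
```

```bash
python3 - <<'E'
from h import *
from bench import arm,viewer
s,S=st(arm); im=viewer.get_image("wrist"); W=cloud(im,wristT(s,im)); im2=viewer.get_image("side"); cv2.imwrite("pics/s9.png",im2["image"])
dx,dy=W[...,0]-CASE[0],W[...,1]-CASE[1]; c,sn=np.cos(CASE[2]),np.sin(CASE[2]); cx=c*dx+sn*dy; cy=-sn*dx+c*dy; z=W[...,2]
m=(abs(cx)<.06)&(abs(cy)<.11)&(z>.05)&(z<.07); print(np.polyfit(cx[m],z[m],1))
m=(z>.088)&(z<.122)&(cx>-.16)&(cx<.1)&(abs(cy)<.16)
k,l,stt,_=cv2.connectedComponentsWithStats(m.astype(np.uint8))
for i in range(1,k):
    if stt[i,4]>20:
        b=l==i; t=b&(z>np.percentile(z[b],97)-.004); print(stt[i,4],cx[t].mean().round(4),cy[t].mean().round(4),z[t].max().round(4),"latch",np.arctan2(cy[t].mean()-.06,cx[t].mean()+.085))
E
```

```text
[-0.00031237  0.06523436]
252 -0.0325 0.0594 0.1119 latch -0.012152649263462423
440 -0.0523 -0.0001 0.1091 latch -1.072571007365606
```

View pics/s9.png

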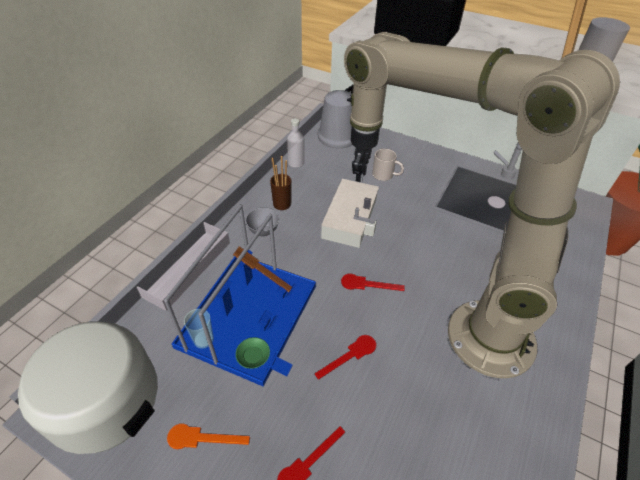

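The picture shows the case shut at (350,213) with the latch over the lid (latch angle about 0, lid level). The spatula at (263,270), the saucer and the tumbler are all where they were, and the robot is clear.

```bash
python3 -c "
from bench import arm
print(arm.hand_in())"
```

```text
the job is handed in; nothing more can be done
None
```

The rice paddle lies flat on the case's ribs with the lid shut and the latch lever swung fully back over it; the job was handed in at about 32 s, and the spatula and other dishes stand where they were.

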